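Open the ratchet stop of the lunchbox rack

TASK

The lunchbox is shut in by the sliding jaw of the grey bench rack. With a fingertip press down the jaw's ratchet release paddle and, keeping it pressed, push the jaw away from the lunchbox along its bar until it is fully home against the end post; then let go and move clear. Nothing is to be gripped or lifted, and the lunchbox and everything else on the bench stay where they are.

Things in the scene. Friction and masses are not known exactly. Their poses are not given: they have to be found in the camera images.
- rack: Grey plastic rack fixed to the bench, 215 mm (local x) by 360 mm (local y). Origin on the bench under the middle of its 12 mm thick deck, on which the lunchbox lies; local x points away from the robot at yaw 0, y along the steel bar, z up. The toothed bar runs before the deck at local x = -100 mm, its top at 40 mm. Fixed end wall 75 mm high at local y = -159 mm. The jaw opens to local +y.
- jaw (a joint): Travel of the aluminium sliding jaw along the bar, m: 0 nearest the lunchbox, 0.124 fully home at the end post; starts between 0.004 and 0.040. Sliding friction about 2.5 N. The ratchet (teeth 16 mm apart) lets it move towards the lunchbox but blocks opening at the next tooth unless the paddle is held down; it catches again when the paddle rises.
- jaw_mid (a point): Centre of the top of the jaw's housing, under the paddle, 52 mm above the bench. The housing rides on the bar: 44 mm (local x) by 70 mm (local y). From its lunchbox end (-y) a 10 mm thick jaw plate, 57 mm high, reaches 170 mm back (+x) over the deck.
- release (a joint): How far the release paddle is pressed straight down, m: 0 up, 0.010 fully down; it may rest at up to 0.005 if its nose lies on a tooth. A spring pushes it up with about 3 N at 0 and 8 N at 0.010. The ratchet is free from about 0.005.
- release_top (a point): Centre of the flat ribbed top of the black release paddle on the jaw's housing, 66 mm above the bench when up; moves with jaw and paddle. The top is 36 mm (local x) by 54 mm (local y); even fully down it stands 4 mm proud of the housing. On its +y side stands the fin.
- fin (a point): Middle of the face towards the paddle (-y face) of the upright thumb fin, part of the jaw: 44 mm wide (local x), 10 mm thick, its top 92 mm above the bench; the point is 80 mm up, 31 mm to local +y of the paddle's centre. A finger that presses the paddle pushes the jaw by this face.
- post (a point): Top edge of the 50 mm high end post on the bar's line, on the face (-y) that the jaw's housing meets when fully home. The housing's +y face lies 10 mm to local +y of the fin point.
- lunchbox: Olive plastic lunchbox with a latch, 154 x 120 x 64 mm, lying on the rack's deck between the fixed end wall and the jaw plate. Origin at the centre of its underside. Loose; leave it.
- tumbler: Stainless tumbler with black twist cap, 74 mm across, 172 mm high, behind the lunchbox. Origin at the centre of its underside. Leave it.
- ice_pack: Yellow ice pack, flat slab 85 x 125 x 22 mm, in front of the rack. Origin at the centre of its underside. Leave it.
- bowl: Small wooden bowl, 100 mm across, 42 mm high, in front of the rack. Origin at the centre of its underside. Leave it.
- jar: Glass jar, 60 mm across, 85 mm high, beyond the end post. Origin at the centre of its underside. Leave it.
- tin: Aluminium snack tin 75 x 55 x 40 mm, beyond the fixed end wall. Origin at the centre of its underside. Leave it.
- spoon: Grey plastic spoon, 170 mm long, on the bench by the wall switch at the left. Leave it.

How it is judged:
On the way, in this order (a step that is already met when the one before it is completed fails the run):
1. the release paddle is pressed down by the fingers while the jaw is still near its start (value of joint release above 0.0052 m and contact force between the fingers and release above 0.5 N and value of joint jaw below 0.08 m), for 0.05 s.
2. the jaw is fully home against the end post (value of joint jaw above 0.118 m), for 0.1 s.
At the end, for the whole second after the job is handed in: The jaw stands within 6 mm of the end post, at rest, the paddle let go (pressed less than 6 mm); lunchbox, tumbler, ice pack, bowl, jar, tin and spoon are within 20 mm of where they started (value of joint jaw above 0.118 m and velocity of joint jaw below 0.01 m/s and value of joint release below 0.006 m and distance of each of lunchbox, tumbler, ice_pack, bowl, jar, tin, spoon from where it was at the start of the episode below 0.02 m); the robot touches nothing.
It fails at once if the lunchbox is lifted off the deck or moved more than 20 mm (distance of lunchbox from where it was at the start of the episode above 0.02 m or height (world z) of lunchbox above 0.02 m).
It fails at once if another thing on the bench is lifted or moved more than 20 mm (distance of any of tumbler, ice_pack, bowl, jar, tin, spoon from where it was at the start of the episode above 0.02 m).
It fails at once if the tumbler or the jar is tipped (angle between any of tumbler, jar's own z axis and vertical above 0.3 rad).
It also fails if it takes over 35 s, if anything falls off the work surface, if the arm or the gripper's body presses on something with over 40 N, if the wrist force passes 120 N, or if a joint passes its speed limit or range.

ROBOT

A 6-joint arm with a two-finger parallel gripper is mounted at the origin on the work surface. World frame = base frame: x ahead of the robot, y to its left, z up, the work surface at z = 0. Lengths are in m, angles in rad, forces in N, time in s.
With the tool pointing down it reaches from about 0.35 to 0.775 m from the base axis. Payload 5.5 kg.
Tool frame: the origin (TCP) lies on the centre line of the jaws, within the pads' length; the fingertips stand 19 mm ahead of it and the grasp point (between the pads) is the TCP; x points along the fingers, z is the direction in which the jaws open and shut, and the axes are right-handed (so a half turn about x gives the same grasp; the last joint's range is limited). The gripper opens to 85 mm and grips with 20 to 120 N. Pads are 22 mm wide; open, the fingers measure 114 mm over their backs; the gripper's body (76 mm by 85 mm) begins 54 mm behind the grasp point. The pads swing forward as they close: fully open they stand 13 mm farther back than shut.
Start: joints at [0.983, 0.313, 0.046, 1.304, 0, 1.431], TCP at [0.249, 0.518, 0.25] pointing down, gripper open.
Joint ranges: [-2.76, 2.76], [-0.86, 1.69], [-1.03, 1.26], [-2.2, 2.34], [-1.47, 1.5], [-3.14, 3.14]. Speed limits (rad/s): [2.57, 2.57, 3.14, 3.14, 3.14, 3.14].

INTERFACE

Orientations are given as [roll, pitch, yaw] about the fixed x, y, z axes, in that order (R = Rz(yaw) Ry(pitch) Rx(roll)).
In Python, from rig import * gives the robot as it stands. Calls block until the motion is done:
- move_to(position, orientation): joint-space move of the TCP to a pose.
- move_l(position, orientation=None, speed=0.15): straight line of the TCP; orientation=None keeps the orientation; speed is the mean speed in m/s.
- set_joints(angles): joint-space move.
- gripper_open() and gripper_close(): open the fingers fully, or close them until they stop; the grip force is fixed at half the most.
- wait(seconds).
- inverse_kinematics(position, orientation): joint angles nearest the present ones, or None.
- read_state(): the state.
- read_camera(name): name is "side" or "top" or "wrist"; returns the picture (400x640x3 uint8, red, green, blue); there is no depth.
- get_calibration(name): a dict with "fx", "fy", "cx", "cy" (pixels), "xyz" and "orientation" of the camera in the world. Camera axes: x right, y down, z forward; pixel columns grow to the right and rows downward; lengths in m; the calibration is good to about 2 mm. A picture is of the moment at which its call begins: read the wrist's pose just before it. get_calibration takes no time and is no camera call; for the wrist camera it gives the pose at the moment of the call.
A pose or a line that the arm cannot do raises IKError and nothing moves.
- close_job(): hands the job in, once; it reports no verdict.
Trained networks look in the newest picture that a camera, given by its name, has taken for a name from the list of things; names that differ only in an ending like _2 or _b are one class to them, and where a whole thing is asked for, a point or a joint stands for the part that bears it (a point fixed in the world has none). Each returns a list of dicts, best first, with "p" (0 to 1); they miss things now and then, are a little off and sometimes report something else, mostly with a low value. They report only what shows in the picture. A call takes as long as a camera call.
- cut_out(label, camera): "region" (400x640 bool, what is visible of it).
- pinpoint(label, camera): "at" ([x, y, z] in m, in world coordinates, good to about 4 mm: a listed point, or the origin of a listed thing).
The state is a dict: "clock": time; "q": joint angles; "joint_vel": joint speeds; "effort": joint torques, N m; "eef_pos": TCP position; "ee_rot": TCP orientation; "force": force on the tool from outside, world axes, zero at the start; "ft_torque": the same for the moment, N m; "opening": finger opening in m.
Only numpy, scipy, OpenCV 4.12 (cv2) and the standard library are available. Lean on these libraries where they do the work, as an engineer would, in place of code of your own. Each camera call takes 0.05 s, during which the arm holds its last target.

## Working session

There is one attempt and no reset: what is moved stays moved. The work goes in short steps, each a Python script; the robot and the scene stay as the last script left them, time stands still between calls to the robot, and variables do not carry over. Pictures are saved under pics/ and viewed, and the job is handed in when it is done.

```bash
mkdir -p pics; ls; python3 - <<'E'
from rig import *
import cv2
for c in ("top","side"):
    im=read_camera(c); cv2.imwrite(f"pics/{c}0.png",im[:,:,::-1])
    k=get_calibration(c); print(c,k)
    for n in ("release_top","fin","jaw_mid","post","rack","lunchbox","jar","tumbler","bowl","ice_pack"):
        print(n,[(round(d["p"],2),[round(float(v),4) for v in d["at"]]) for d in pinpoint(n,c)[:2]])
s=read_state();print(s)
E
```

```text
pics
top {'fx': 442.2872296285195, 'fy': 442.2872296285195, 'cx': 315.9054697189786, 'cy': 205.92938174373487, 'xyz': array([0.42144181, 0.09294561, 1.1502833 ]), 'orientation': array([-3.00269856,  0.01426782, -1.54522703])}
release_top [(0.8, [0.4808, -0.0948, 0.0627]), (0.74, [0.3939, -0.0214, -0.004])]
fin [(0.81, [0.4792, -0.0693, 0.0768])]
jaw_mid [(0.87, [0.477, -0.0935, 0.0488])]
post [(0.81, [0.4806, 0.0643, 0.0491])]
rack [(0.92, [0.577, -0.1158, 0.0017])]
lunchbox [(0.81, [0.5728, -0.1949, 0.0098]), (0.67, [0.5593, 0.1395, -0.0034])]
jar [(0.64, [0.5591, 0.1403, -0.0042])]
tumbler [(0.64, [0.4921, 0.4662, 0.0015]), (0.61, [0.7103, -0.2094, 0.0004])]
bowl [(0.84, [0.3757, -0.2035, -0.0057]), (0.48, [0.4777, -0.0994, 0.0654])]
ice_pack [(0.91, [0.3933, -0.0238, -0.0058]), (0.15, [0.4819, 0.0621, 0.0492])]
side {'fx': 492.5837198907701, 'fy': 492.5837198907701, 'cx': 323.62751999422653, 'cy': 198.4335669826215, 'xyz': array([ 0.13195082, -0.97383893,  0.966648  ]), 'orientation': array([-2.2251057 , -0.00240637, -0.39410237])}
release_top [(0.49, [0.4772, -0.0996, 0.0609])]
f
[... 374 characters left out ...]
62, [0.3918, -0.0225, 0.0023]), (0.58, [0.4757, -0.0662, 0.0829])]
{'clock': 1.1, 'q': array([ 9.83385862e-01,  3.13185122e-01,  4.61145113e-02,  1.30362170e+00,
       -1.63004921e-05,  1.43122280e+00]), 'joint_vel': array([ 0.00026983,  0.00148129,  0.00125625, -0.00033316,  0.00014581,
        0.00129425]), 'effort': array([ 8.70379445e-04, -4.80478764e+01,  2.98817325e+01,  3.66999393e-04,
       -1.93587550e-05,  1.87931185e-06]), 'eef_pos': array([0.24900383, 0.51832739, 0.2503376 ]), 'ee_rot': array([-0.29501797,  1.57069104,  0.82794142]), 'force': array([-0.0451267 ,  0.3895044 ,  1.14646016]), 'ft_torque': array([0.03095555, 0.01831874, 0.04647876]), 'opening': 0.08537325883502461}
```

View pics/top0.png

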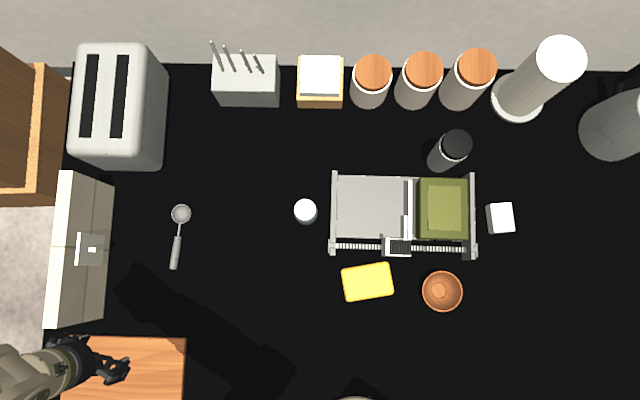

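View pics/side0.png

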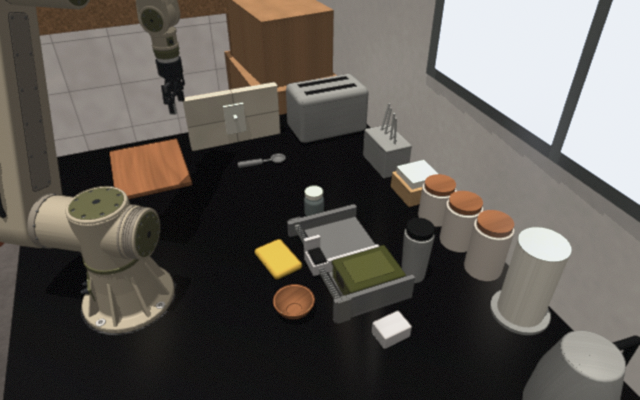

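The top picture shows the bar at rows ~245–250, columns 335–470. The paddle is at about (397,247), the end post at about (333,247), and the lunchbox on the right. The jaw opens towards +y (image left), so rack yaw is near 0. I'll check the yaw in a close-up and move above the paddle with the fingers shut.

```bash
cat > h.py <<'E'
from rig import *
import numpy as np, cv2
from scipy.spatial.transform import Rotation as Ro
def ray(cam,u,v,z):
    k=get_calibration(cam); R=Ro.from_euler('xyz',k["orientation"]).as_matrix()
    d=R@np.array([(u-k["cx"])/k["fx"],(v-k["cy"])/k["fy"],1]); return k["xyz"]+d*(z-k["xyz"][2])/d[2]
def ori(yaw,s=1):
    x=np.array([0,0,-1.]); z=s*np.array([np.cos(yaw),np.sin(yaw),0]); y=np.cross(z,x)
    return Ro.from_matrix(np.c_[x,y,z]).as_euler('xyz')
E
python3 - <<'E'
from h import *
im=cv2.imread("pics/top0.png")[160:280,310:490]
cv2.imwrite("pics/topcrop.png",cv2.resize(im,None,fx=4,fy=4,interpolation=cv2.INTER_CUBIC))
r=cut_out("rack","top")[0]; print(r["p"]); 
m=r["region"].astype(np.uint8)
P=np.argwhere(m)[:, ::-1]; q=cv2.boxPoints(cv2.minAreaRect(P.astype(np.float32))); print(q)
for u,v in q: print(ray("top",u,v,.04).round(4))
gripper_close(); s=read_state(); print(s["opening"],s["eef_pos"],s["clock"])
for sg in (1,-1): print(sg,inverse_kinematics([.479,-.10,.2],ori(0,sg)))
E
```

```text
Traceback (most recent call last):
IndexError: list index out of range
```

View pics/topcrop.png

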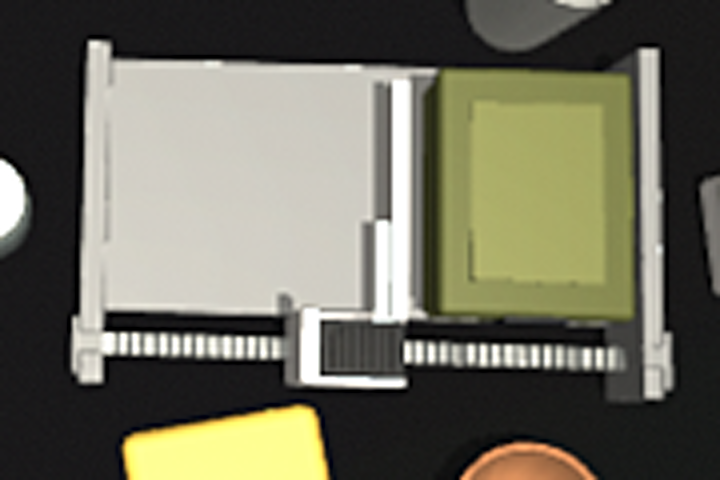

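The close-up shows the bar running from crop (105,343) to (615,358). The ribbed paddle spans crop columns 320–404 and rows 318–375, with the fin's white top at columns 302–320 to its left (+y). Next I'll turn these into positions.

```bash
python3 - <<'E'
from h import *
f=lambda x,y,z: ray("top",310+x/4-.375,160+y/4-.375,z)
a,b=f(105,343,.04),f(615,358,.04); print("bar",a,b,"yaw",np.arctan2(-(a-b)[0],(a-b)[1]))
print("paddle",f(362,347,.064),"edges y",f(320,347,.064),f(404,347,.064),"fin top",f(302,345,.092),f(320,345,.092))
print("post",f(105,343,.05))
gripper_close(); s=read_state(); print(s["opening"],s["eef_pos"],s["clock"])
for sg in (1,-1): print(sg,inverse_kinematics([.479,-.10,.2],ori(0,sg)))
E
```

```text
bar [0.47776431 0.06024511 0.04      ] [ 0.47634038 -0.25701928  0.04      ] yaw -0.004488110757871555
paddle [ 0.47800942 -0.09587787  0.064     ] edges y [ 0.4773727  -0.07029999  0.064     ] [ 0.47864571 -0.12143852  0.064     ] fin top [ 0.47685212 -0.05540295  0.092     ] [ 0.47711797 -0.06608915  0.092     ]
post [0.47725703 0.06053964 0.05      ]
-0.0002682097029791087 [0.24898885 0.51833698 0.25031296] 1.9167
1 [-0.37003924  0.17064328 -0.26517645  1.1349766   0.          1.20075709]
-1 [-0.37003924  0.17064328 -0.26517645  1.1349766   0.         -1.94083557]<sys>:0: UserWarning: Gimbal lock detected. Setting third angle to zero since it is not possible to uniquely determine all angles.
```

```bash
python3 -W ignore - <<'E'
from h import *
O=ori(-.004,1)
move_to([.478,-.10,.2],O)
im=read_camera("wrist"); cv2.imwrite("pics/w1.png",im[:,:,::-1])
for n in ("release_top","fin"): print(n,[(round(d["p"],2),d["at"].round(4) if hasattr(d["at"],'round') else d["at"]) for d in pinpoint(n,"wrist")[:2]])
move_l([.478,-.10,.10],O,speed=.12)
im=read_camera("side"); cv2.imwrite("pics/s1.png",cv2.resize(im[180:320,220:440,::-1],None,fx=3.5,fy=3.5))
s=read_state(); print(s["eef_pos"],s["force"],s["clock"])
E
```

```text
release_top [(0.86, [0.4796, -0.099, 0.0578])]
fin [(0.83, [0.4762, -0.0676, 0.0809])]
[ 0.47866364 -0.10024009  0.10080195] [-0.45859555  0.20558179 -0.5896928 ] 5.4583
```

View pics/w1.png

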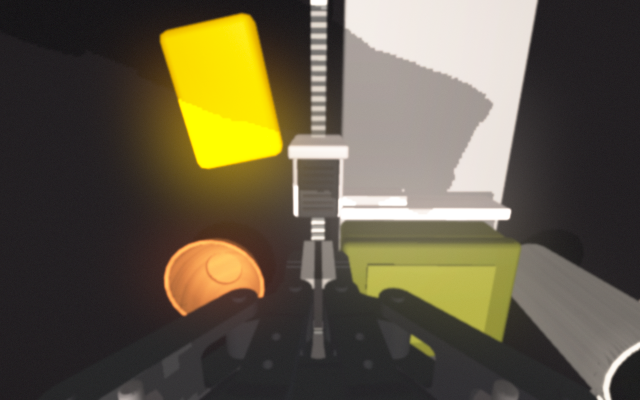

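View pics/s1.png

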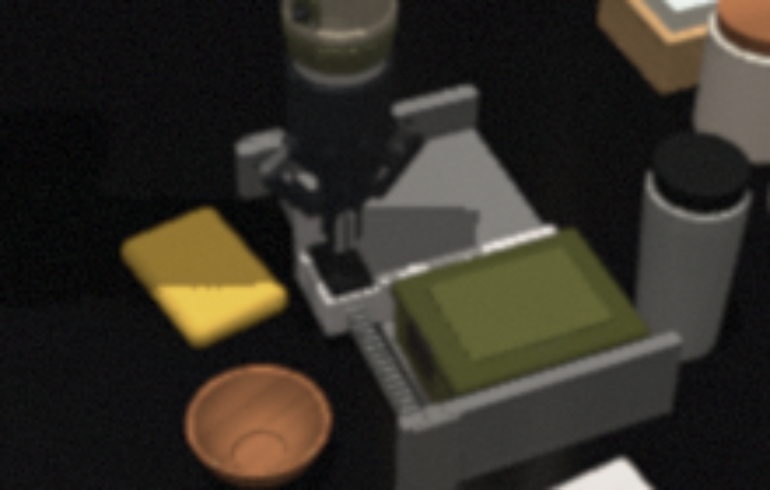

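The wrist view shows the shut fingertips in line with the bar, and the paddle at (318,188) with the fin at (318,145). The side view shows the tip over the paddle at about (345,250). All three cameras agree, so I'll press in steps while watching the force.

```bash
python3 -W ignore - <<'E'
from h import *
O=ori(-.004,1)
f0=read_state()["force"]
for z in (.09,.086,.083,.080,.078,.076,.075,.074):
    move_l([.478,-.10,z],O,speed=.04); s=read_state(); f=s["force"]-f0
    print(z,s["eef_pos"].round(4),f.round(2),round(s["clock"],2))
    if f[2]>9: break
im=read_camera("side"); cv2.imwrite("pics/s2.png",cv2.resize(im[180:320,220:440,::-1],None,fx=3.5,fy=3.5))
E
```

```text
0.09 [ 0.4777 -0.0999  0.0897] [0.29 0.07 0.28] 5.86
0.086 [ 0.4778 -0.0999  0.0857] [ 0.55 -0.77  0.27] 6.11
0.083 [ 0.4779 -0.0999  0.0828] [ 0.48 -0.67  1.32] 6.36
0.08 [ 0.4785 -0.1002  0.0804] [-0.11 -0.75  5.81] 6.61
0.078 [ 0.4785 -0.1002  0.0786] [-1.29 -0.03  7.13] 6.86
0.076 [ 0.4785 -0.1002  0.0767] [-0.62 -0.31  8.1 ] 7.11
0.075 [ 0.4785 -0.1002  0.0758] [-0.55 -0.25  6.89] 7.36
0.074 [ 0.4785 -0.1002  0.075 ] [-0.88  0.72  9.34] 7.61
```

View pics/s2.png

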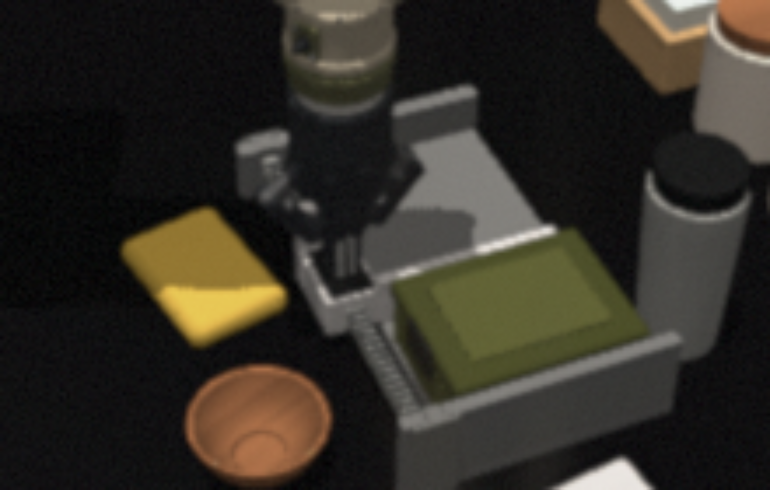

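Contact began near TCP z = 0.083. The tip is now about 8 mm lower at about 9 N, so the paddle is essentially fully down. Next I push along +y.

```bash
python3 -W ignore - <<'E'
from h import *
O=ori(-.004,1)
y=-.10
while y<.055:
    step=.015 if y<.015 else .004
    y+=step
    move_l([.478+.004*(y+.1),y,.074],O,speed=.06); s=read_state(); f=s["force"]
    print(round(y,4),s["eef_pos"].round(4),f.round(2),round(s["clock"],2))
    if f[1]<-14 or f[2]>25: break
for c in ("side","top"):
    im=read_camera(c); cv2.imwrite(f"pics/{c}3.png",cv2.resize(im[180:320,220:440,::-1] if c=="side" else im[160:280,310:490,::-1],None,fx=3.5,fy=3.5))
    for n in ("fin","post"): print(c,n,[(round(d["p"],2),np.round(d["at"],4)) for d in pinpoint(n,c)[:1]])
E
```

```text
-0.085 [ 0.4786 -0.0849  0.075 ] [-1.37  1.44  8.13] 8.06
-0.07 [ 0.4787 -0.0699  0.075 ] [-0.45  1.3   8.47] 8.46
-0.055 [ 0.4788 -0.0549  0.075 ] [-1.22  0.98  9.38] 8.86
-0.04 [ 0.4789 -0.0398  0.075 ] [-0.8   0.96  9.94] 9.26
-0.025 [ 0.479  -0.0248  0.075 ] [-1.87  0.51  9.09] 9.66
-0.01 [ 0.4791 -0.0098  0.075 ] [-0.1   1.79  8.69] 10.06
0.005 [0.4792 0.0052 0.075 ] [-1.13  0.34  9.03] 10.46
0.02 [0.4794 0.0197 0.075 ] [-1.33 -0.85  8.17] 10.86
0.024 [0.4796 0.0232 0.0751] [ 0.16 -3.19  6.29] 11.11
0.028 [0.4798 0.0271 0.0751] [ 0.07 -3.11  7.53] 11.36
0.032 [0.4799 0.031  0.0752] [-0.06 -3.28  7.06] 11.61
0.036 [0.4799 0.035  0.0752] [ 0.1  -3.58  6.51] 11.86
0.04 [0.48   0.0391 0.0752] [ 0.49 -2.83  7.82] 12.11
0.044 [0.48   0.0395 0.0752] [ -0.71 -18.54   8.07] 12.36
side fin [(0.98, array([0.479 , 0.0522, 0.0822]))]
side post [(0.72, array([0.4806, 0.0612, 0.0525]))]
top fin []
top post []
```

```bash
sleep 1
```

```text
(no output)
```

View pics/side3.png

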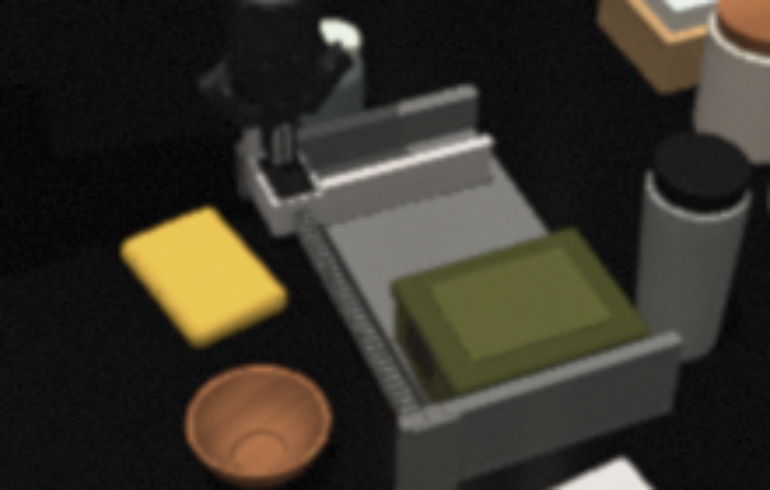

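View pics/top3.png

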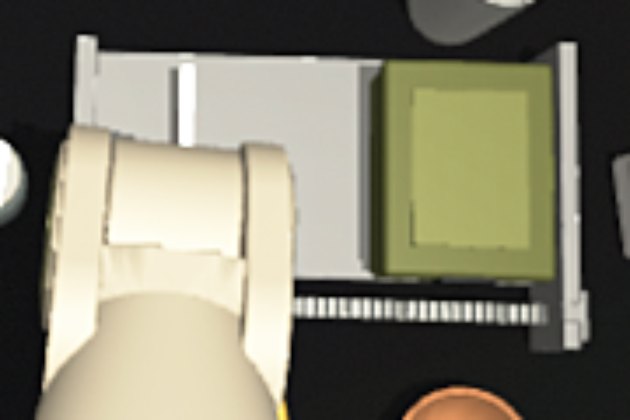

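The jaw stopped hard at tip y = 0.0395 with a force of -18 N, against a predicted 0.0405. The side view shows the housing against the end post at about (255,170). I'll ease off the push and lift straight up, so the jaw isn't dragged back.

```bash
python3 -W ignore - <<'E'
from h import *
O=ori(-.004,1)
move_l([.4786,.041,.074],O,speed=.03); print(read_state()["force"].round(2))
move_l([.4786,.041,.088],O,speed=.04); print(read_state()["force"].round(2))
move_l([.4786,.036,.105],O,speed=.05)
move_l([.4786,.036,.22],O,speed=.15)
move_to([.38,.25,.28],O)
s=read_state(); print(s["eef_pos"],s["force"],s["clock"])
for c in ("side","top"):
    im=read_camera(c); cv2.imwrite(f"pics/{c}4.png",cv2.resize(im[150:330,220:440,::-1] if c=="side" else im[150:310,290:530,::-1],None,fx=3.2,fy=3.2))
    for n in ("fin","release_top","post","lunchbox","jar","ice_pack","bowl","tumbler"): print(c,n,[(round(d["p"],2),np.round(d["at"],4)) for d in pinpoint(n,c)[:1]])
print(read_state()["clock"])
E
```

```text
[-0.   -4.81  6.84]
[-0.52 -6.52  3.61]
[0.38018619 0.24950475 0.27927373] [ 0.48563902 -0.97104113 -0.26331043] 15.7917
side fin [(0.55, array([0.48  , 0.0516, 0.0811]))]
side release_top [(0.72, array([0.4775, 0.0155, 0.0648]))]
side post [(0.68, array([0.4775, 0.0659, 0.0547]))]
side lunchbox [(0.82, array([ 0.5766, -0.2056,  0.0128]))]
side jar [(0.77, array([ 0.5577,  0.1358, -0.0027]))]
side ice_pack [(0.82, array([ 0.3901, -0.0232,  0.0024]))]
side bowl [(0.66, array([ 0.5769, -0.2044,  0.0149]))]
side tumbler [(0.93, array([ 7.123e-01, -2.045e-01,  5.000e-04]))]
top fin [(0.45, array([0.4795, 0.0641, 0.0519]))]
top release_top [(0.88, array([0.4804, 0.0194, 0.0701]))]
top post [(0.96, array([0.4793, 0.0633, 0.0481]))]
top lunchbox [(0.78, array([ 0.5716, -0.1968,  0.0107]))]
top jar [(0.55, array([ 0.559 ,  0.1391, -0.0021]))]
top ice_pack [(0.88, array([ 0.3923, -0.0211, -0.003 ]))]
top bowl [(0.87, array([ 0.3751, -0.2034, -0.0029]))]
top tumbler [(0.56, array([ 0.7126, -0.208 ,  0.0018]))]
16.6917
```

```bash
sleep 1
```

```text
(no output)
```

View pics/top4.png

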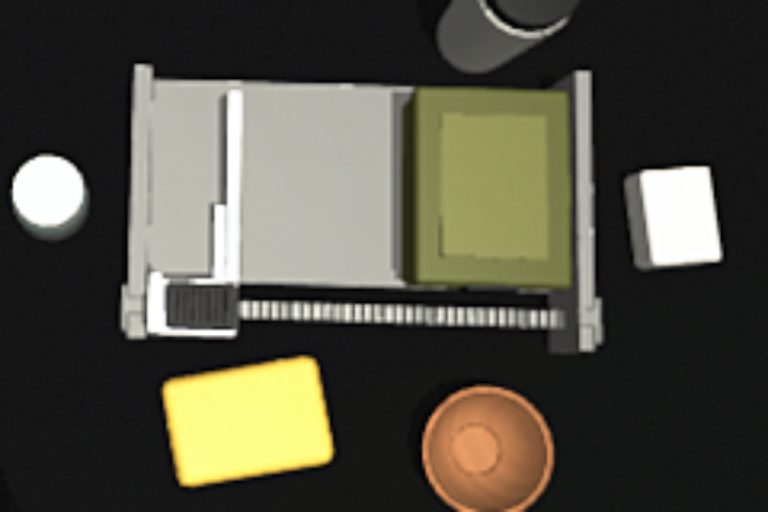

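View pics/side4.png

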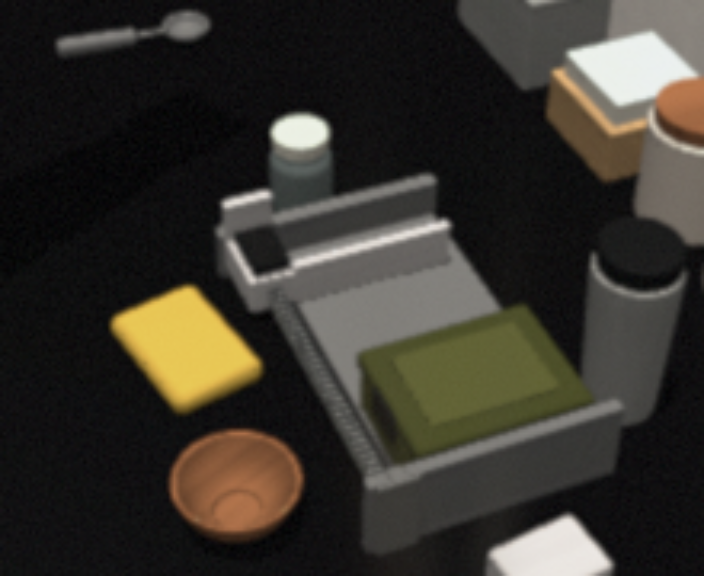

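The jaw appears to sit against the post and the other objects look unmoved. I'll check the travel with a sub-pixel measurement before handing in.

```bash
python3 -W ignore - <<'E'
from h import *
im=read_camera("top"); cv2.imwrite("pics/top5.png",im[:,:,::-1])
cr=cv2.resize(im[225:265,320:380,::-1],None,fx=12,fy=12,interpolation=cv2.INTER_NEAREST); cv2.imwrite("pics/top5c.png",cr)
a=cv2.imread("pics/top0.png",0); b=cv2.imread("pics/top5.png",0)
U=8
A=cv2.resize(a[225:265,320:480],None,fx=U,fy=U,interpolation=cv2.INTER_CUBIC);B=cv2.resize(b[225:265,320:480],None,fx=U,fy=U,interpolation=cv2.INTER_CUBIC)
# paddle patch
x0,x1,y0,y1=[int(U*t) for t in (387-320,413-320,238-225,256-225)]
r=cv2.matchTemplate(B,A[y0:y1,x0:x1],cv2.TM_CCOEFF_NORMED); _,v,_,l=cv2.minMaxLoc(r)
print(v,(l[0]-x0)/U,(l[1]-y0)/U)
u,w=400.1,246.4
print(ray("top",u+(l[0]-x0)/U,w+(l[1]-y0)/U,.064)-ray("top",u,w,.064))
d=cv2.absdiff(a,b); print("spoon/tin/jar diff",d[195:280,165:200].max(),d[195:240,482:520].max(),d[195:228,290:320].max())
E
```

```text
0.9044352769851685 -47.875 -1.375
[0.00044767 0.11680995 0.        ]
spoon/tin/jar diff 208 27 26
```

View pics/top5c.png

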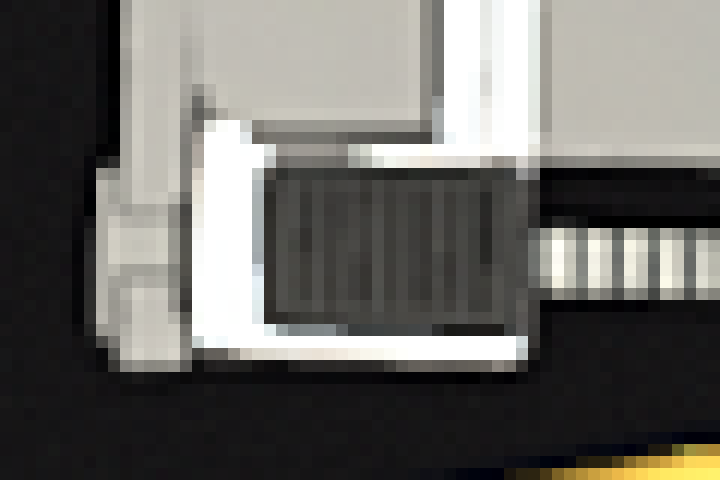

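The jaw moved 0.117 m. It started at 0.004 or more, so it now stands at about 0.121 or more, and no gap to the post is visible. The large picture difference at the spoon is probably the arm hanging over that area; the side view shows the spoon clear and apparently in its place. Handing in.

```bash
python3 -c "
from rig import *
print(read_state()['clock'],read_state()['force']); close_job()"
```

```text
16.7417 [ 0.02212695 -0.861529   -0.63909755]
the job is handed in; nothing more can be done
```

I pressed the paddle about 8 mm down with the shut fingertips, at about 9 N. Keeping it pressed, I pushed the jaw along the bar until it stopped hard against the end post with an 18 N push. I then lifted straight off, moved clear and handed the job in at 16.7 s; no verdict is reported.

**Jaw:** the last pictures show the housing against the post with no visible gap. The jaw moved about 117 mm, which puts it at 0.121 m or more, because it started at 0.004 m or more.

**Paddle:** it is back up. The detectors put its top at 65 and 70 mm, against 66 mm when fully up.

**Other objects:** the lunchbox, tumbler, ice pack, bowl and jar were found again within about 5 mm of their first positions. I did not locate the tin and the spoon with a detector. The top picture hardly changed at the tin, and by eye the spoon had not moved in the side view.

**Checks that disagreed:**
- The top-camera fin detection after the push gave y = 0.064 at a height of 52 mm. That matches the post rather than the fin, and its confidence was low, so I discarded it.
- The last side-camera bowl detection landed on the lunchbox, so the bowl's final position rests on the top camera.
- The top picture changed strongly at the spoon, most likely because the arm was hanging over it.

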